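# Tip the sorting tray of walnuts over the crate's rim

### The arm

A 7-joint arm with a two-finger parallel gripper is mounted at the origin on the work surface; the furniture and walls round the work are solid. World frame = base frame: x ahead of the robot, y to its left, z up, the work surface at z = 0. Lengths are in m, angles in rad, forces in N, time in s.
With the tool pointing down it reaches from about 0.425 to 0.925 m from the base axis. Payload 6.8 kg.
Tool frame: the origin (TCP) lies between the finger pads; the fingertips stand finger_overhang ahead of it and the grasp point (between the pads) lies 6 mm ahead of it (finger_overhang is the distance from the TCP to the fingertips, in m); z points along the fingers, y is the line along which they close (so a half turn about z gives the same grasp; the last joint's range is limited). The gripper opens to 85 mm and grips with 20 to 120 N. Pads are 22 mm wide; open, the fingers measure 114 mm over their backs; the gripper's body (76 mm by 85 mm) begins 54 mm behind the grasp point. The pads swing forward as they close: fully open they stand 13 mm farther back than shut.
Start: joints at [-1.291, 0.477, 0.022, 1.555, -0.011, 1.109, -0.083], TCP at [0.255, 0.625, 0.256] pointing down, gripper open.
Joint ranges: [-2.96, 2.96], [-0.34, 2.1], [-1.41, 1.46], [0.24, 2.44], [-1.37, 4.51], [0.17, 1.92], [-2.96, 2.96]. Speed limits (rad/s): [2.39, 2.39, 3.14, 3.14, 3.14, 3.14, 3.14].

### API

Orientations are given as a unit quaternion [w, x, y, z].
In Python, from station import * gives the robot as it stands.
- The arm moves only by the tool drive_tool, never from a script. Its argument "increments" is a list of rows, each an object of numbers: "claw": the finger opening in m, from 0 to 0.0854; "dx", "dy", "dz": the shift along the tool's x, y, z in m; "wx", "wy", "wz": the turn, a rotation vector about the tool's x, y, z in degrees. A call has 1 to 20 rows; each row shifts and turns the commanded pose from where the row before left it, along the tool's axes as they then stand; what a row does not reach is not made up. A row lasts 1/8 s, in which the tool goes at most 62.5 mm and 10.7 degrees, less where a joint would pass 70% of its speed; a pose out of reach is approached as far as the arm can. A call with a gripper value outside its range is refused whole. The fingers move at their own pace and stop on an object; "newtons" is the grip in N (left out, the last holds). Time passes only in rows, so rows that do not move let the fingers close. It gives the time, the measured TCP pose, the force, the opening and the grip force at its end, in the units of the state.
- get_obs(): the state, without advancing time (a new reading comes with each control period).
- read_camera(name): name is "scene" or "side" or "wrist"; returns (picture, depth): 384x512x3 uint8, red, green, blue; 384x512 float32, m along the optical axis (not along the pixel's ray), 0 where there is no reading.
- calibration(name): a dict with "intrinsics" (3x3 intrinsics, pixels), "R" (3x3) and "t" (3): a world point X has camera coordinates R X + t; the wrist camera has in their place "mount" (4x4, takes a point from camera to tool coordinates, whose origin is the TCP and whose axes are the flange's). Camera axes: x right, y down, z forward; pixel columns grow to the right and rows downward; lengths in m; the calibration is good to about 2 mm. A picture is of the moment at which its call begins: read the wrist's pose just before it. calibration takes no time and is no camera call.
- hand_in(): hands the job in; it is judged then, once.
The state is a dict: "t": time; "q": joint angles; "joint_vel": joint speeds; "joint_torque": joint torques, N m; "eef_pos": TCP position; "tool_rot": TCP orientation; "contact_force": force on the tool from outside, world axes, zero at the start; "torque": the same for the moment, N m; "gripper_width": opening from 0.0 (shut) to 1.0 (fully open); "grasp_force": force on a finger pad.
Only numpy, scipy, OpenCV 4.12 (cv2) and the standard library are available. Lean on these libraries where they do the work, as an engineer would, in place of code of your own. Each camera call takes 0.05 s, during which the arm holds its last target. There are 200 camera calls.

### The job

Empty the blue tray's four walnuts into the green crate: carry the tray level to the crate, hook its front lip over the crate's near rim with its tail resting on the wooden block, and let go of it. Then take it by the black bar at its tail and, with the lip staying hooked on the rim as a pivot, swing it up steeply, to about 65 or 70 degrees, until every walnut has rolled into the crate. Swing it back down until it rests level on rim and block as before and let it go; leave the tin, the tape roll and the jar where they stand.

Things in the scene. Friction and masses are not known exactly. Their poses are not given: they have to be found in the camera images.
- tray_handle (a point): Centre of the grip of the tray's arched wooden handle: a flat-sided bar 12 mm wide in tray x, 12 mm high, about 95 mm free along tray y, 78 mm above the tray's underside and roughly over its centre of mass. Orientation is the tray's: x from tail to hook lip, z up.
- tray_bar (a point): Centre of the round grip bar (black sleeve that turns freely on a steel rod) at the tray's tail: 13 mm thick, along tray y, 86 mm free between its two stays, 100 mm behind the handle in tray x and 50 mm above the tray's underside. Held here, the tray swings freely about the bar. Orientation is the tray's.
- tray_hook (a point): Centre of the channel under the tray's lip that takes the crate's rim: 78 mm ahead of the tray's centre in x, 3 mm above its underside. It runs along tray y, 20 mm wide between a rear rib 10 mm deep and a front rib 5 mm deep, open downward, roof 7 mm above this point. When hooked it meets crate_rim to a few mm.
- tray: The tray, about 0.3 kg, blue pan 120 x 114 mm and 35 mm lip; origin under its middle at the bottom of its runners; x to the lip, z up. Above the origin: pan floor 14 mm, walls 42, walnuts about 48. The front is open but for a sill 5 mm high: walnuts roll out at a tip of 35 to 60 degrees; 65 to 70 empties it. Past about 75 it hangs free of the rim.
- tail_bar: The tail grip bar as a solid, 88 mm long, free to turn on its rod; origin at its centre (same point as tray_bar).
- crate: Fixed green open crate, 156 wide (y) x 150 mm; origin on the table under the middle of the parked tray; x from rest block to crate. Inside: x 80 to 226, y -76 to 76, floor 12 mm up; rims are 14 mm beads, tops 100 mm up. Cork-topped rest block: x -55 to -15 mm, top 90 mm up. Parked tray: axes parallel to the crate's, tray origin 90 mm above crate origin.
- crate_rim (a point): Middle of the crate's near rim bead, on its axis: crate x = 78 mm, 93 mm above the table; bead along crate y, radius 7 mm. The tray pivots about this line. Orientation is the crate's.
- tin: Bystander: upright printed tin with lid, 83 mm across, 112 mm high; origin at the middle of its underside.
- tape_roll: Bystander: roll of masking tape lying flat, 104 mm across, 25 mm high; origin at the middle of its underside.
- jar: Bystander: small paint jar, 46 mm across, 46 mm high; origin at the middle of its underside.
- nut_1: A walnut, about 33 x 43 x 31 mm, loose in the tray at the start; origin at the middle of its underside.
- nut_2: A walnut, about 33 x 43 x 31 mm, loose in the tray at the start; origin at the middle of its underside.
- nut_3: A walnut, about 33 x 43 x 31 mm, loose in the tray at the start; origin at the middle of its underside.
- nut_4: A walnut, about 33 x 43 x 31 mm, loose in the tray at the start; origin at the middle of its underside.
There are look-alikes about, which are no part of the job. Leave any orange or purple look-alike of the nut_1 alone.

How it is judged:
On the way, in this order (a step that is already met when the one before it is completed fails the run):
1. the tray is parked: lip hooked over the near rim, tail on the block, level, and let go (distance between tray_hook and crate_rim below 0.015 m and angle between tray's own z axis and vertical below 0.12 rad and contact force between the fingers and tray below 0.2 N), for 0.2 s.
2. held by its tail bar and with the lip still hooked on the rim, the tray is tipped up by more than 55 degrees (angle between tray's own z axis and vertical above 0.96 rad and distance between tray_hook and crate_rim below 0.02 m and contact force between the fingers and tail_bar above 0.2 N), for 0.1 s.
At the end, for the whole second after the job is handed in: All four walnuts lie at rest inside the crate (between its walls, below its rim); the empty tray is parked again with its lip within 15 mm of the hooked place on the near rim and within 0.12 rad of level, at rest and not touched by the fingers (all of step 1 and linear speed of tray below 0.03 m/s and x of nut_1 in the frame of crate between 0.08 and 0.226 m and y of nut_1 in the frame of crate between -0.076 and 0.076 m and height (world z) of each of nut_1, nut_2, nut_3, nut_4 below 0.075 m and linear speed of each of nut_1, nut_2, nut_3, nut_4 below 0.05 m/s and x of nut_2 in the frame of crate between 0.08 and 0.226 m and y of nut_2 in the frame of crate between -0.076 and 0.076 m and x of nut_3 in the frame of crate between 0.08 and 0.226 m and y of nut_3 in the frame of crate between -0.076 and 0.076 m and x of nut_4 in the frame of crate between 0.08 and 0.226 m and y of nut_4 in the frame of crate between -0.076 and 0.076 m).
It fails at once if the tray is tipped by more than 0.4 rad while its lip is off the rim (angle between tray's own z axis and vertical above 0.4 rad and distance between tray_hook and crate_rim above 0.04 m).
It fails at once if the tin is shifted by more than 25 mm (distance of tin from where it was at the start of the episode above 0.025 m).
It fails at once if the tape roll is shifted by more than 25 mm (distance of tape_roll from where it was at the start of the episode above 0.025 m).
It fails at once if the jar is shifted by more than 25 mm (distance of jar from where it was at the start of the episode above 0.025 m).
It also fails if it takes over 69 s, if anything falls off the work surface, if the arm or the gripper's body presses on something with over 40 N, if the wrist force passes 120 N, or if a joint passes its speed limit or range.

## Working session

There is one attempt and no reset: what is moved stays moved. The work goes in short steps, Python scripts to look and compute and a tool call to move; the robot and the scene stay as the last step left them, time stands still between calls to the robot, and variables do not carry over. Pictures are saved under pics/ and viewed, at most 10 in all, crops included, and the job is handed in when it is done.

Besides the shell and the picture viewer there is one more tool, called in YAML: its name, and indented under it one key for each argument. drive_tool: Moves the arm, as the interface text tells. Its arguments: {"type":"object","properties":{"increments":{"type":"array","items":{"type":"object","properties":{"claw":{"type":"number"},"dx":{"type":"number"},"dy":{"type":"number"},"dz":{"type":"number"},"wx":{"type":"number"},"wy":{"type":"number"},"wz":{"type":"number"}}}},"newtons":{"type":"number"}},"required":["increments"]}

```bash
mkdir -p pics; ls; python3 - <<'E'
from station import *
import cv2,numpy as np
o=get_obs();print(o)
for n in("scene","side"):
    p,d=read_camera(n);cv2.imwrite(f"pics/{n}0.png",p[:,:,::-1]);np.savez(f"pics/{n}0.npz",p=p,d=d)
    print(n,calibration(n))
print(calibration("wrist"))
E
```

```text
pics
{'t': 0.0, 'q': array([-1.2911177 ,  0.47783856,  0.02233715,  1.5564442 , -0.01151444,
        1.10931267, -0.08311016]), 'joint_vel': array([ 0.00072772,  0.00066468,  0.00038258, -0.00063133, -0.00021063,
       -0.00029144, -0.00030466]), 'joint_torque': array([ 2.48969618e-04, -5.96465313e+01,  1.60800677e+00, -2.81175578e+01,
        1.24623507e-02,  9.62721213e-03, -1.73072215e-05]), 'eef_pos': array([0.25503788, 0.62437152, 0.2553029 ]), 'tool_rot': array([-1.18005329e-04,  1.92673079e-01,  9.81262557e-01, -9.29925268e-04]), 'contact_force': array([-0.26910674,  1.13790715,  0.55483038]), 'torque': array([-0.05093254, -0.00081301, -0.01903844]), 'grasp_force': 0.0, 'gripper_width': 0.9992900122496893}
scene {'intrinsics': array([[429.83774098,   0.        , 259.64824413],
       [  0.        , 429.83774098, 194.22289157],
       [  0.        ,   0.        ,   1.        ]]), 'R': array([[ 0.85561295, -0.51760817,  0.00287472],
       [-0.30937663, -0.51584035, -0.79887098],
       [ 0.41498505,  0.68263498, -0.60149555]]), 't': array([-0.46739817,  0.21675229,  0.87317927
[... 203 characters left out ...]
, -0.1315358 ,  0.02425939],
       [-0.03158055, -0.40635134, -0.91317099],
       [ 0.12997251,  0.9041996 , -0.40685406]]), 't': array([-0.53060093,  0.08931034,  1.07090069])}
{'intrinsics': array([[265.65568003,   0.        , 255.22440417],
       [  0.        , 265.65568003, 191.52591807],
       [  0.        ,   0.        ,   1.        ]]), 'mount': array([[-8.31328935e-04, -9.59420502e-01, -2.81978029e-01,
         7.23076416e-02],
       [ 9.99999601e-01, -8.89983833e-04,  7.99357768e-05,
         4.05903696e-04],
       [-3.27647910e-04, -2.81977850e-01,  9.59420859e-01,
        -1.19101450e-01],
       [ 0.00000000e+00,  0.00000000e+00,  0.00000000e+00,
         1.00000000e+00]])}
```

View pics/scene0.png

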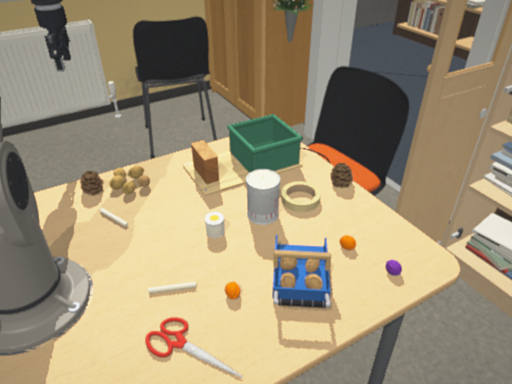

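View pics/side0.png

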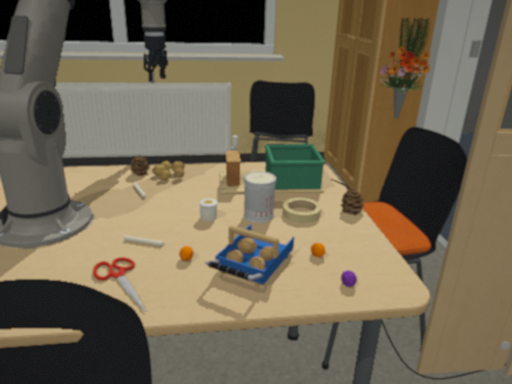

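The scene image shows the tray at about (302,272), with its bar at the near end and its lip at the far end. The crate is at (265,145), the block at (205,162), the tin at (263,197), the tape roll at (300,196) and the jar at (215,225). Next I'll get a merged point cloud and some crops.

```bash
cat > h.py <<'E'
import numpy as np,cv2
from station import *
def cloud(n,d,obs=None):
    c=calibration(n);K=c["intrinsics"];v,u=np.mgrid[0:384,0:512]
    P=np.stack([(u-K[0,2])/K[0,0]*d,(v-K[1,2])/K[1,1]*d,d],-1)
    if "R" in c: return (P-c["t"])@c["R"]
    from scipy.spatial.transform import Rotation as Ro
    M=c["mount"];w=obs["tool_rot"]
    return (P@M[:3,:3].T+M[:3,3])@Ro.from_quat(w,scalar_first=True).as_matrix().T+obs["eef_pos"]
def proj(n,X):
    c=calibration(n);p=(X@c["R"].T+c["t"])@c["intrinsics"].T
    return p[...,:2]/p[...,2:]
E
python3 - <<'E'
from h import *
A=[];C=[]
for n in("scene","side"):
    z=np.load(f"pics/{n}0.npz");W=cloud(n,z["d"]);m=z["d"]>0
    A.append(W[m]);C.append(z["p"][m])
    hsv=cv2.cvtColor(z["p"],cv2.COLOR_RGB2HSV)
    H,S,V=[hsv[...,i] for i in range(3)]
    for nm,mm in(("blue",(H>100)&(H<125)&(S>150)&(V>60)),("green",(H>65)&(H<95)&(S>100))):
        q=mm&m&(W[...,2]>.0)&(W[...,2]<.3)&(W[...,0]>.2)&(W[...,0]<1.2); X=W[q]
        print(n,nm,len(X),np.percentile(X,[1,50,99],axis=0).round(3).tolist())
        top=X[X[:,2]>np.percentile(X[:,2],97)-.012]
        print(" topz",np.median(top[:,2]),cv2.minAreaRect(top[:,:2].astype(np.float32)))
A=np.concatenate(A);C=np.concatenate(C)
# top-down map 2mm/px: x up 0.25..1.05, y left .5..-.5
x0,x1,y0,y1=.3,1.0,-.5,.5
m=(A[:,0]>x0)&(A[:,0]<x1)&(A[:,1]>y0)&(A[:,1]<y1)&(A[:,2]>-.02)&(A[:,2]<.25)
A=A[m];C=C[m];o=np.argsort(A[:,2]);A=A[o];C=C[o]
s=800
im=np.zeros((560,800,3),np.uint8)
r=((x1-A[:,0])*s).astype(int);c=((y1-A[:,1])*s).astype(int)
for dr in(0,1):
  for dc in(0,1): im[np.clip(r+dr,0,559),np.clip(c+dc,0,799)]=C[:,::-1]
cv2.imwrite("pics/top.png",im)
p,d=np.load("pics/scene0.npz").values()
a=cv2.resize(p[225:315,255:350],None,fx=4.2,fy=4.2,interpolation=cv2.INTER_CUBIC)
p,d=np.load("pics/side0.npz").values()
b=cv2.resize(p[220:295,200:305],None,fx=4,fy=4,interpolation=cv2.INTER_CUBIC)
h=max(a.shape[0],b.shape[0]);f=lambda q:cv2.copyMakeBorder(q,0,h-q.shape[0],0,0,0)
o=np.hstack([f(a)[:, :380],f(b)[:, :420]]);cv2.imwrite("pics/crop.png",o[:,:,::-1])
E
```

```text
scene blue 1273 [[0.43, -0.314, 0.011], [0.496, -0.257, 0.015], [0.589, -0.141, 0.043]]
 topz 0.039123684424231926 ((0.5068896412849426, -0.23156318068504333), (0.1434844732284546, 0.10916079580783844), 55.19254684448242)
scene green 2953 [[0.605, 0.126, 0.011], [0.691, 0.201, 0.064], [0.764, 0.291, 0.1]]
 topz 0.09657390733102597 ((0.6836183667182922, 0.20654645562171936), (0.16725102066993713, 0.1600901037454605), 87.6015396118164)
side blue 864 [[0.43, -0.32, 0.012], [0.507, -0.262, 0.03], [0.591, -0.165, 0.043]]
 topz 0.036495901293982 ((0.50905841588974, -0.2296261191368103), (0.15044325590133667, 0.11310914158821106), 54.8548583984375)
side green 2131 [[0.605, 0.124, 0.016], [0.688, 0.135, 0.069], [0.762, 0.293, 0.1]]
 topz 0.09595864591517066 ((0.6851101517677307, 0.20600974559783936), (0.17331556975841522, 0.16252030432224274), 87.65299987792969)
```

View pics/top.png

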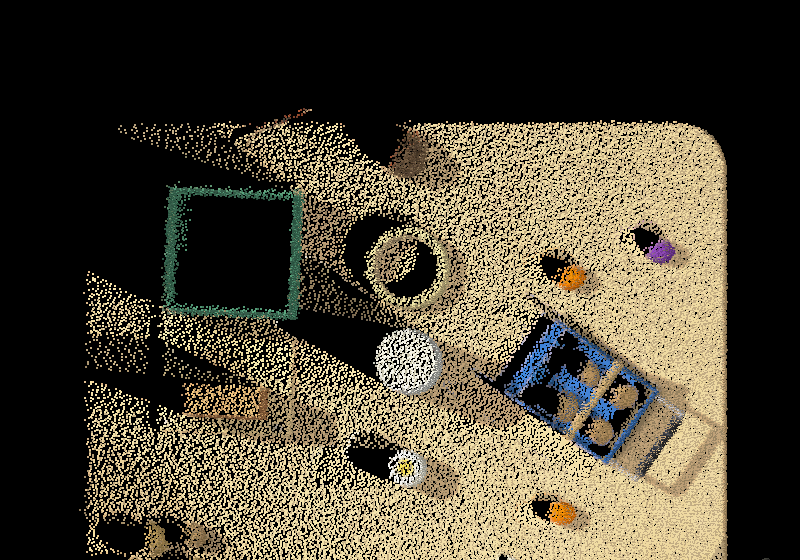

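View pics/crop.png

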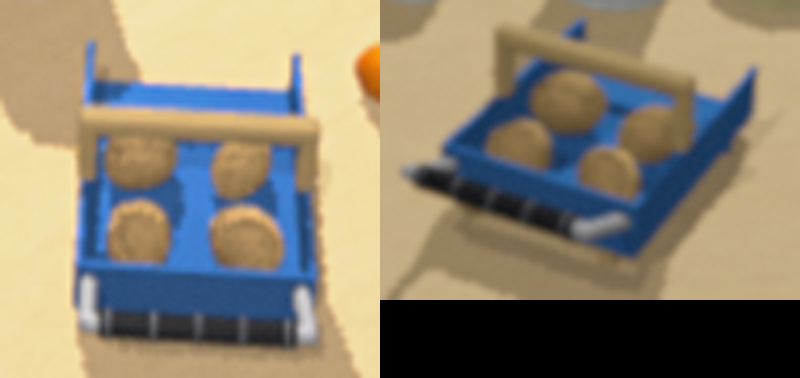

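```bash
python3 - <<'E'
from h import *
A=[];C=[]
for n in("scene","side"):
    z=np.load(f"pics/{n}0.npz");W=cloud(n,z["d"]);m=z["d"]>0
    hsv=cv2.cvtColor(z["p"],cv2.COLOR_RGB2HSV)
    q=m&(W[...,0]>.38)&(W[...,0]<.66)&(W[...,1]>-.36)&(W[...,1]<-.1)&(W[...,2]<.2)
    X=W[q];c=hsv[q]
    h=X[(X[:,2]>.069)];r=cv2.minAreaRect(h[:,:2].astype(np.float32))
    print(n,"handle",len(h),h.mean(0).round(4),r,h[:,2].max())
    d=h[:,:2]-h[:,:2].mean(0);w,v=np.linalg.eigh(d.T@d);print(" handle axis deg",np.degrees(np.arctan2(v[1,1],v[0,1])))
    th=np.radians(55);R=np.array([[np.cos(th),np.sin(th)],[-np.sin(th),np.cos(th)]])
    bl=(c[:,0]>100)&(c[:,0]<125)&(c[:,1]>150)&(c[:,2]>50)&(X[:,2]>.01)
    L=(X[:,:2]-h[:,:2].mean(0))@R.T
    print(" blue ext rel handle",np.percentile(L[bl],[0.5,2,98,99.5],axis=0).round(4).tolist())
    w=bl&(X[:,2]>.035);print(" blue top", np.percentile(L[w],[1,50,99],axis=0).round(4).tolist())
    k=(c[:,2]<60)&(X[:,2]>.03)&(L[:,0]<-.06);b=X[k];print(" bar",len(b),b.mean(0).round(4),L[k].mean(0).round(4),np.ptp(L[k],axis=0))
    d=b[:,:2]-b[:,:2].mean(0);w,v=np.linalg.eigh(d.T@d);print(" bar axis",np.degrees(np.arctan2(v[1,1],v[0,1])))
    # crate: local rims
    W2=W[m];hc=hsv[m];g=(hc[:,0]>65)&(hc[:,0]<95)&(hc[:,1]>90)&(W2[:,2]>.09)&(W2[:,2]<.11)&(W2[:,0]>.55)&(W2[:,0]<.85)
    G=W2[g];th=np.radians(-2.4);R=np.array([[np.cos(th),np.sin(th)],[-np.sin(th),np.cos(th)]])
    O=np.array([.5316,.2127]);L=(G[:,:2]-O)@R.T
    for nm,a,b,mm in(("near",0,1,(abs(L[:,0]-.078)<.012)&(abs(L[:,1])<.065)),("far",0,1,(abs(L[:,0]-.228)<.012)&(abs(L[:,1])<.065)),("left",1,0,(abs(L[:,1]-.078)<.012)&(abs(L[:,0]-.153)<.06)),("right",1,0,(abs(L[:,1]+.078)<.012)&(abs(L[:,0]-.153)<.06))):
        t=L[mm]
        if len(t)>10:
            f=np.polyfit(t[:,b],t[:,a],1);print(" crate",nm,len(t),"mid",np.median(t[:,a]).round(4),np.percentile(t[:,a],[2,98]).round(4),"slope deg",np.degrees(np.arctan(f[0])).round(2),"topz",np.percentile(t[:,2] if t.shape[1]>2 else G[mm][:,2],95).round(4))
    # block
    B=W2[(W2[:,2]>.083)&(W2[:,2]<.1)&(W2[:,0]>.4)&(W2[:,0]<.57)&(W2[:,1]>.1)&(W2[:,1]<.32)]
    L=(B[:,:2]-O)@R.T;print(" block top",len(B),np.percentile(L,[2,98],axis=0).round(4).tolist(),np.median(B[:,2]))
E
```

```text
scene handle 420 [ 0.4998 -0.2418  0.0806] ((0.5009666681289673, -0.2401336133480072), (0.015010465867817402, 0.11390837281942368), 54.31071090698242) 0.08646669549163878
 handle axis deg 144.8136894918263
 blue ext rel handle [[-0.0587, -0.0542], [-0.058, -0.053], [0.0941, 0.0528], [0.0961, 0.054]]
 blue top [[-0.0584, -0.0546], [-0.0555, -0.0073], [0.0737, 0.0542]]
 bar 159 [ 0.4426 -0.3239  0.0541] [-0.1    -0.0003] [0.01018633 0.07867985]
 bar axis 144.80726101506588
 crate near 141 mid 0.0764 [0.0726 0.0857] slope deg 0.66 topz 0.1006
 crate far 127 mid 0.2261 [0.2221 0.2326] slope deg 0.45 topz 0.1004
 crate left 133 mid 0.0784 [0.0726 0.0841] slope deg 0.23 topz 0.1003
 crate right 175 mid -0.0768 [-0.0815 -0.0694] slope deg -0.2 topz 0.1002
 block top 321 [[-0.0524, -0.0446], [-0.0134, 0.0544]] 0.08926126155603807
side handle 367 [ 0.5019 -0.2446  0.0799] ((0.5002661347389221, -0.24101689457893372), (0.013693016953766346, 0.11593632400035858), 55.80915451049805) 0.08611173081593351
 handle axis deg 145.34918415873847
 blue ext rel handle [[-0.0584, -0.0537], [-0.0576, -0.0534], [0.0844, 0.0583], [0.0919, 0.0587]]
 blue top [[-0.0585, -0.0533], [-0.054, -0.015], [0.0869, 0.0581]]
 bar 175 [ 0.4435 -0.326   0.0538] [-0.1002  0.0012] [0.0116463  0.08096179]
 bar axis 144.55505653312173
 crate near 60 mid 0.0779 [0.0725 0.0846] slope deg 1.28 topz 0.1006
 crate far 68 mid 0.2249 [0.2222 0.2331] slope deg -0.45 topz 0.1004
 crate left 108 mid 0.078 [0.0708 0.0851] slope deg -0.0 topz 0.0987
 crate right 161 mid -0.0773 [-0.082  -0.0706] slope deg -0.31 topz 0.1001
 block top 167 [[-0.0529, -0.0461], [-0.0146, 0.0494]] 0.08966964089434518
```

drive_tool:
  increments:
    - {"wz": 6.5}
    - {"wz": 6.4}
    - {"dx": -0.0378,"dy": -0.015}
    - {"dx": -0.0378,"dy": -0.015}
    - {"dx": -0.0378,"dy": -0.015}
    - {"dx": -0.0378,"dy": -0.015}
    - {"dx": -0.0378,"dy": -0.015}
    - {"dx": -0.0378,"dy": -0.015}
    - {"dx": -0.0378,"dy": -0.015}
    - {"dx": -0.0378,"dy": -0.015}
    - {"dx": -0.0378,"dy": -0.015}
    - {"dx": -0.0378,"dy": -0.015}
    - {"dx": -0.0378,"dy": -0.015}

```text
schema error: expected keys claw, dx, dy, dz, wx, wy, wz
```

drive_tool:
  increments:
    - {"dx": -0.0236,"dy": -0.0335}
    - {"dx": -0.0236,"dy": -0.0335}
    - {"dx": -0.0236,"dy": -0.0335}
    - {"dx": -0.0236,"dy": -0.0335}
    - {"dx": -0.0236,"dy": -0.0335}
    - {"dx": -0.0236,"dy": -0.0335}
    - {"dx": -0.0236,"dy": -0.0335}
    - {"dx": -0.0236,"dy": -0.0335}
    - {"dx": -0.0236,"dy": -0.0335}
    - {"dx": -0.0236,"dy": -0.0335}
    - {"dx": -0.0236,"dy": -0.0335}
    - {"dx": -0.0236,"dy": -0.0335}
    - {"claw": 0.05}

```text
schema error: expected keys claw, dx, dy, dz, wx, wy, wz
```

```bash
cat >> h.py <<'E'
from scipy.spatial.transform import Rotation as Ro
def delta(xyz,yaw):
    "increments: turn wz first, then shift in tool axes, to TCP xyz, tool y at azimuth yaw deg, tool down"
    o=get_obs();M=Ro.from_quat(o["tool_rot"],scalar_first=True)
    T=np.array([[-np.sin(np.radians(yaw)),np.cos(np.radians(yaw)),0],[np.cos(np.radians(yaw)),np.sin(np.radians(yaw)),0],[0,0,-1]]).T
    T=Ro.from_matrix(T);rv=(M.inv()*T).as_rotvec(degrees=True)
    print("t",round(o["t"],2),"pos",o["eef_pos"].round(4),"yaw",np.degrees(np.arctan2(*M.as_matrix()[[1,0],1])).round(2),"w",rv.round(2),"d",T.inv().apply(np.array(xyz)-o["eef_pos"]).round(4),"q",o["q"].round(2))
E
python3 - <<'E'
from h import *
delta([.5005,-.2415,.084],54.9)
import station;print([n for n in dir(station) if n[0]!='_'])
E
```

```text
t 0.1 pos [0.2551 0.6244 0.2554] yaw 67.78 w [-0.09  0.02 12.88] d [-0.6987 -0.5673  0.1714] q [-1.29  0.48  0.02  1.56 -0.01  1.11 -0.08]
['PlanningError', 'calibration', 'finger_overhang', 'get_obs', 'hand_in', 'read_camera']
```

drive_tool:
  increments:
    - {"claw": 0.05,"dx": 0,"dy": 0,"dz": 0,"wx": 0,"wy": 0,"wz": 6.5}
    - {"claw": 0.05,"dx": 0,"dy": 0,"dz": 0,"wx": 0,"wy": 0,"wz": 6.4}
    - {"claw": 0.05,"dx": -0.0462,"dy": -0.0183,"dz": 0,"wx": 0,"wy": 0,"wz": 0}
    - {"claw": 0.05,"dx": -0.0462,"dy": -0.0183,"dz": 0,"wx": 0,"wy": 0,"wz": 0}
    - {"claw": 0.05,"dx": -0.0462,"dy": -0.0183,"dz": 0,"wx": 0,"wy": 0,"wz": 0}
    - {"claw": 0.05,"dx": -0.0462,"dy": -0.0183,"dz": 0,"wx": 0,"wy": 0,"wz": 0}
    - {"claw": 0.05,"dx": -0.0462,"dy": -0.0183,"dz": 0,"wx": 0,"wy": 0,"wz": 0}
    - {"claw": 0.05,"dx": -0.0462,"dy": -0.0183,"dz": 0,"wx": 0,"wy": 0,"wz": 0}
    - {"claw": 0.05,"dx": -0.0462,"dy": -0.0183,"dz": 0,"wx": 0,"wy": 0,"wz": 0}
    - {"claw": 0.05,"dx": -0.0462,"dy": -0.0183,"dz": 0,"wx": 0,"wy": 0,"wz": 0}
    - {"claw": 0.05,"dx": -0.0462,"dy": -0.0183,"dz": 0,"wx": 0,"wy": 0,"wz": 0}

```text
t: 1.48
eef_pos: [0.5011, 0.2495, 0.2561]
tool_rot: [-0.0, 0.302, 0.953, -0.0]
contact_force: [0.7, 0.2, -0.8]
gripper_width: 0.587
grasp_force: 0.0
```

drive_tool:
  increments:
    - {"claw": 0.05,"dx": -0.0283,"dy": -0.0402,"dz": 0,"wx": 0,"wy": 0,"wz": 0}
    - {"claw": 0.05,"dx": -0.0283,"dy": -0.0402,"dz": 0,"wx": 0,"wy": 0,"wz": 0}
    - {"claw": 0.05,"dx": -0.0283,"dy": -0.0402,"dz": 0,"wx": 0,"wy": 0,"wz": 0}
    - {"claw": 0.05,"dx": -0.0283,"dy": -0.0402,"dz": 0,"wx": 0,"wy": 0,"wz": 0}
    - {"claw": 0.05,"dx": -0.0283,"dy": -0.0402,"dz": 0,"wx": 0,"wy": 0,"wz": 0}
    - {"claw": 0.05,"dx": -0.0283,"dy": -0.0402,"dz": 0,"wx": 0,"wy": 0,"wz": 0}
    - {"claw": 0.05,"dx": -0.0283,"dy": -0.0402,"dz": 0,"wx": 0,"wy": 0,"wz": 0}
    - {"claw": 0.05,"dx": -0.0283,"dy": -0.0402,"dz": 0,"wx": 0,"wy": 0,"wz": 0}
    - {"claw": 0.05,"dx": -0.0283,"dy": -0.0402,"dz": 0,"wx": 0,"wy": 0,"wz": 0}
    - {"claw": 0.05,"dx": -0.0283,"dy": -0.0402,"dz": 0,"wx": 0,"wy": 0,"wz": 0}
    - {"claw": 0.05,"dx": 0,"dy": 0,"dz": 0,"wx": 0,"wy": 0,"wz": 0}

```text
t: 2.85
eef_pos: [0.4994, -0.2451, 0.2562]
tool_rot: [0.0, 0.305, 0.952, -0.001]
contact_force: [-0.7, 0.9, -0.4]
gripper_width: 0.586
grasp_force: 0.0
```

```bash
python3 - <<'E'
from h import *
print(finger_overhang)
delta([.5005,-.2415,.084],54.9)
o=get_obs();p,d=read_camera("wrist");np.savez("pics/w1.npz",p=p,d=d)
cv2.imwrite("pics/w1.png",p[:,:,::-1])
W=cloud("wrist",d,o);m=(d>0)
h=W[m&(W[...,2]>.072)&(W[...,2]<.095)&(abs(W[...,0]-.5)<.1)&(abs(W[...,1]+.24)<.1)]
print("handle",len(h),cv2.minAreaRect(h[:,:2].astype(np.float32)),h.mean(0))
E
```

```text
0.025
t 2.85 pos [ 0.4994 -0.2451  0.2562] yaw 54.47 w [-0.12  0.04 -0.43] d [0.0012 0.0036 0.1722] q [-0.06  0.3   0.5   1.87 -0.16  1.01  1.46]
handle 1070 ((0.5014681816101074, -0.23713353276252747), (0.011582983657717705, 0.11503392457962036), 54.537757873535156) [ 0.49825682 -0.23529108  0.08504432]
```

drive_tool:
  increments:
    - {"claw": 0.05,"dx": 0.002,"dy": 0.0055,"dz": 0.03,"wx": 0,"wy": 0,"wz": -0.4}
    - {"claw": 0.05,"dx": 0,"dy": 0,"dz": 0.04,"wx": 0,"wy": 0,"wz": 0}
    - {"claw": 0.05,"dx": 0,"dy": 0,"dz": 0.04,"wx": 0,"wy": 0,"wz": 0}
    - {"claw": 0.05,"dx": 0,"dy": 0,"dz": 0.03,"wx": 0,"wy": 0,"wz": 0}
    - {"claw": 0.05,"dx": 0,"dy": 0,"dz": 0.02,"wx": 0,"wy": 0,"wz": 0}
    - {"claw": 0.05,"dx": 0,"dy": 0,"dz": 0.012,"wx": 0,"wy": 0,"wz": 0}
    - {"claw": 0.05,"dx": 0,"dy": 0,"dz": 0,"wx": 0,"wy": 0,"wz": 0}
  newtons: 60

```text
t: 3.78
eef_pos: [0.5022, -0.2339, 0.0838]
tool_rot: [-0.001, 0.298, 0.955, 0.0]
contact_force: [0.1, -0.0, 0.2]
gripper_width: 0.586
grasp_force: 0.0
```

drive_tool:
  increments:
    - {"claw": 0.03,"dx": 0,"dy": 0,"dz": 0,"wx": 0,"wy": 0,"wz": 0}
    - {"claw": 0.015,"dx": 0,"dy": 0,"dz": 0,"wx": 0,"wy": 0,"wz": 0}
    - {"claw": 0,"dx": 0,"dy": 0,"dz": 0,"wx": 0,"wy": 0,"wz": 0}
    - {"claw": 0,"dx": 0,"dy": 0,"dz": 0,"wx": 0,"wy": 0,"wz": 0}
    - {"claw": 0,"dx": 0,"dy": 0,"dz": 0,"wx": 0,"wy": 0,"wz": 0}
    - {"claw": 0,"dx": 0,"dy": 0,"dz": 0,"wx": 0,"wy": 0,"wz": 0}

```text
t: 4.53
eef_pos: [0.5026, -0.2358, 0.0854]
tool_rot: [0.001, 0.299, 0.954, -0.0]
contact_force: [-2.6, -0.5, 6.1]
gripper_width: 0.131
grasp_force: 59.2
```

```bash
python3 - <<'E'
from h import *
delta([.5306,.2127,.174],-2.4)
E
```

```text
t 4.53 pos [ 0.5026 -0.2358  0.0854] yaw 55.23 w [5.000e-02 8.000e-02 5.763e+01] d [ 0.4493  0.0092 -0.0886] q [ 0.03  0.54  0.39  2.   -0.32  0.66  1.58]
```

drive_tool:
  increments:
    - {"claw": 0,"dx": 0,"dy": 0,"dz": -0.004,"wx": 0,"wy": 0,"wz": 0}
    - {"claw": 0,"dx": 0,"dy": 0,"dz": -0.008,"wx": 0,"wy": 0,"wz": 0}
    - {"claw": 0,"dx": 0,"dy": 0,"dz": -0.014,"wx": 0,"wy": 0,"wz": 0}
    - {"claw": 0,"dx": 0,"dy": 0,"dz": -0.02,"wx": 0,"wy": 0,"wz": 0}
    - {"claw": 0,"dx": 0,"dy": 0,"dz": -0.024,"wx": 0,"wy": 0,"wz": 0}
    - {"claw": 0,"dx": 0,"dy": 0,"dz": -0.024,"wx": 0,"wy": 0,"wz": 0}
    - {"claw": 0,"dx": 0,"dy": 0,"dz": -0.024,"wx": 0,"wy": 0,"wz": 0}
    - {"claw": 0,"dx": 0,"dy": 0,"dz": -0.02,"wx": 0,"wy": 0,"wz": 0}
    - {"claw": 0,"dx": 0,"dy": 0,"dz": -0.014,"wx": 0,"wy": 0,"wz": 0}
    - {"claw": 0,"dx": 0,"dy": 0,"dz": -0.008,"wx": 0,"wy": 0,"wz": 0}
    - {"claw": 0,"dx": 0,"dy": 0,"dz": -0.004,"wx": 0,"wy": 0,"wz": 0}
    - {"claw": 0,"dx": 0,"dy": 0,"dz": 0,"wx": 0,"wy": 0,"wz": 0}
    - {"claw": 0,"dx": 0,"dy": 0,"dz": 0,"wx": 0,"wy": 0,"wz": 0}

```text
t: 6.15
eef_pos: [0.502, -0.2349, 0.2477]
tool_rot: [-0.001, 0.298, 0.954, -0.0]
contact_force: [-0.6, -0.0, -3.7]
gripper_width: 0.122
grasp_force: 58.5
```

```bash
python3 - <<'E'
from h import *
delta([.5306,.2127,.20],-2.4)
ims=[]
for n,s in(("scene",None),("side",None)):
    p,d=read_camera(n);np.savez(f"pics/{n}1.npz",p=p,d=d)
    u,v=proj(n,np.array([.5,-.24,.17])).astype(int);ims.append(cv2.resize(p[max(v-60,0):max(v-60,0)+130,u-65:u+65],(400,400),interpolation=cv2.INTER_CUBIC))
cv2.imwrite("pics/lift.png",np.hstack(ims)[:,:,::-1])
E
```

```text
t 6.15 pos [ 0.502  -0.2349  0.2477] yaw 55.28 w [-5.000e-02 -4.000e-02  5.768e+01] d [0.4484 0.0098 0.0477] q [-0.07  0.31  0.49  1.88 -0.17  0.99  1.46]
```

View pics/lift.png

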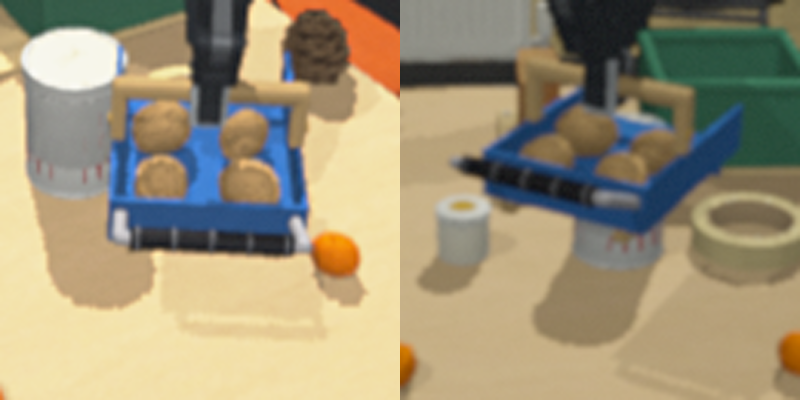

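drive_tool:
  increments:
    - {"claw": 0,"dx": 0,"dy": 0,"dz": 0,"wx": 0,"wy": 0,"wz": 2.7}
    - {"claw": 0,"dx": 0,"dy": 0,"dz": 0,"wx": 0,"wy": 0,"wz": 5}
    - {"claw": 0,"dx": 0,"dy": 0,"dz": 0,"wx": 0,"wy": 0,"wz": 7}
    - {"claw": 0,"dx": 0,"dy": 0,"dz": 0,"wx": 0,"wy": 0,"wz": 7}
    - {"claw": 0,"dx": 0,"dy": 0,"dz": 0,"wx": 0,"wy": 0,"wz": 7}
    - {"claw": 0,"dx": 0,"dy": 0,"dz": 0,"wx": 0,"wy": 0,"wz": 7}
    - {"claw": 0,"dx": 0,"dy": 0,"dz": 0,"wx": 0,"wy": 0,"wz": 7}
    - {"claw": 0,"dx": 0,"dy": 0,"dz": 0,"wx": 0,"wy": 0,"wz": 7}
    - {"claw": 0,"dx": 0,"dy": 0,"dz": 0,"wx": 0,"wy": 0,"wz": 5}
    - {"claw": 0,"dx": 0,"dy": 0,"dz": 0,"wx": 0,"wy": 0,"wz": 3}
    - {"claw": 0,"dx": 0,"dy": 0,"dz": 0,"wx": 0,"wy": 0,"wz": 0}

```text
t: 7.62
eef_pos: [0.5023, -0.2349, 0.248]
tool_rot: [-0.0, 0.722, 0.692, -0.0]
contact_force: [0.1, 0.3, -4.3]
gripper_width: 0.128
grasp_force: 58.5
```

drive_tool:
  increments:
    - {"claw": 0,"dx": 0.006,"dy": 0,"dz": 0,"wx": 0,"wy": 0,"wz": 0}
    - {"claw": 0,"dx": 0.012,"dy": 0,"dz": 0,"wx": 0,"wy": 0,"wz": 0}
    - {"claw": 0,"dx": 0.018,"dy": 0,"dz": 0,"wx": 0,"wy": 0,"wz": 0}
    - {"claw": 0,"dx": 0.024,"dy": 0,"dz": 0,"wx": 0,"wy": 0,"wz": 0}
    - {"claw": 0,"dx": 0.028,"dy": 0,"dz": 0,"wx": 0,"wy": 0,"wz": 0}
    - {"claw": 0,"dx": 0.03,"dy": 0,"dz": 0,"wx": 0,"wy": 0,"wz": 0}
    - {"claw": 0,"dx": 0.03,"dy": 0,"dz": 0,"wx": 0,"wy": 0,"wz": 0}
    - {"claw": 0,"dx": 0.03,"dy": 0,"dz": 0,"wx": 0,"wy": 0,"wz": 0}
    - {"claw": 0,"dx": 0.03,"dy": 0,"dz": 0,"wx": 0,"wy": 0,"wz": 0}
    - {"claw": 0,"dx": 0.03,"dy": 0,"dz": 0,"wx": 0,"wy": 0,"wz": 0}
    - {"claw": 0,"dx": 0.03,"dy": 0,"dz": 0,"wx": 0,"wy": 0,"wz": 0}
    - {"claw": 0,"dx": 0.03,"dy": 0,"dz": 0,"wx": 0,"wy": 0,"wz": 0}
    - {"claw": 0,"dx": 0.03,"dy": 0,"dz": 0,"wx": 0,"wy": 0,"wz": 0}
    - {"claw": 0,"dx": 0.03,"dy": 0,"dz": 0,"wx": 0,"wy": 0,"wz": 0}
    - {"claw": 0,"dx": 0.028,"dy": 0,"dz": 0,"wx": 0,"wy": 0,"wz": 0}
    - {"claw": 0,"dx": 0.024,"dy": 0,"dz": 0,"wx": 0,"wy": 0,"wz": 0}
    - {"claw": 0,"dx": 0.018,"dy": 0,"dz": 0,"wx": 0,"wy": 0,"wz": 0}
    - {"claw": 0,"dx": 0.012,"dy": 0,"dz": 0,"wx": 0,"wy": 0,"wz": 0}
    - {"claw": 0,"dx": 0.006,"dy": 0,"dz": 0,"wx": 0,"wy": 0,"wz": 0}
    - {"claw": 0,"dx": 0,"dy": 0,"dz": 0,"wx": 0,"wy": 0,"wz": 0}

```text
t: 10.12
eef_pos: [0.5212, 0.2103, 0.2482]
tool_rot: [0.0, 0.722, 0.692, -0.0]
contact_force: [-0.5, 0.0, -3.9]
gripper_width: 0.126
grasp_force: 58.5
```

```bash
cat > m.py <<'E'
from h import *
def look(tag,save=True):
    o=get_obs();delta([.5306,.2127,.20],-2.4)
    th=np.radians(-2.4);R=np.array([[np.cos(th),np.sin(th)],[-np.sin(th),np.cos(th)]]);O=np.array([.5306,.2127])
    for n in("scene","side"):
        p,d=read_camera(n);np.savez(f"pics/{n}{tag}.npz",p=p,d=d);W=cloud(n,d);m=d>0
        hsv=cv2.cvtColor(p,cv2.COLOR_RGB2HSV);c=hsv[m];X=W[m];L=np.c_[(X[:,:2]-O)@R.T,X[:,2]]
        near=(abs(L[:,0])<.25)&(abs(L[:,1])<.1)&(L[:,2]>.08)
        bl=near&(c[:,0]>100)&(c[:,0]<125)&(c[:,1]>150)&(c[:,2]>50)
        B=L[bl];print(n,"blue ext",np.percentile(B,[.5,50,99.5],axis=0).round(4).tolist())
        f=np.linalg.lstsq(np.c_[B[:,:2],np.ones(len(B))],B[:,2],rcond=None)[0]
        k=near&(c[:,2]<60)&(L[:,0]<-.085)&(L[:,0]>-.15)&(L[:,2]<.3);b=L[k]
        if len(b)>20:
            w=b[b[:,2]<b[:,2].min()+.02];print(" bar",len(w),np.median(w,axis=0).round(4),"y",np.percentile(w[:,1],[2,98]).round(4),"yaw err",np.degrees(np.polyfit(w[:,1],w[:,0],1)[0]).round(2))
        h=near&(c[:,0]>8)&(c[:,0]<30)&(abs(L[:,0])<.03)&(L[:,2]>o["eef_pos"][2]-.012)&(L[:,2]<o["eef_pos"][2]+.004);h=L[h]
        if len(h)>20: print(" handle",len(h),np.median(h,axis=0).round(4),np.ptp(h,axis=0).round(3),np.percentile(h[:,1],[1,99]).round(4))
        w=bl&(L[:,2]>np.percentile(B[:,2],60));w=L[w]
    return
E
python3 -c "
from m import *
look('2')"
```

```text
t 10.12 pos [0.5212 0.2103 0.2482] yaw -2.44 w [-0.    0.02 -0.04] d [0.0028 0.0092 0.0482] q [-0.93  0.33  0.55  1.87 -0.2   1.   -0.34]
scene blue ext [[-0.0705, -0.065, 0.1722], [0.0138, -0.059, 0.1885], [0.0841, 0.0527, 0.2054]]
 bar 30 [-0.1136 -0.0121  0.2172] y [-0.0433  0.0297] yaw err 0.2
 handle 116 [-0.0124 -0.0277  0.2451] [0.038 0.109 0.015] [-0.0642  0.0062]
side blue ext [[-0.0646, -0.0679, 0.1753], [0.033, -0.0608, 0.1909], [0.0838, 0.0525, 0.2055]]
 handle 77 [-0.0115 -0.0159  0.246 ] [0.035 0.104 0.015] [-0.0662  0.0345]
```

drive_tool:
  increments:
    - {"claw": 0,"dx": 0.002,"dy": 0.003,"dz": 0.004,"wx": 0,"wy": 0,"wz": 0}
    - {"claw": 0,"dx": 0.0025,"dy": 0.004,"dz": 0.008,"wx": 0,"wy": 0,"wz": 0}
    - {"claw": 0,"dx": 0,"dy": 0.003,"dz": 0.012,"wx": 0,"wy": 0,"wz": 0}
    - {"claw": 0,"dx": 0,"dy": 0,"dz": 0.014,"wx": 0,"wy": 0,"wz": 0}
    - {"claw": 0,"dx": 0,"dy": 0,"dz": 0.01,"wx": 0,"wy": 0,"wz": 0}
    - {"claw": 0,"dx": 0,"dy": 0,"dz": 0.006,"wx": 0,"wy": 0,"wz": 0}
    - {"claw": 0,"dx": 0,"dy": 0,"dz": 0.003,"wx": 0,"wy": 0,"wz": 0}
    - {"claw": 0,"dx": 0,"dy": 0,"dz": 0,"wx": 0,"wy": 0,"wz": 0}
    - {"claw": 0,"dx": 0,"dy": 0,"dz": 0,"wx": 0,"wy": 0,"wz": 0}

```text
t: 11.35
eef_pos: [0.5316, 0.2148, 0.1917]
tool_rot: [0.0, 0.722, 0.692, 0.0]
contact_force: [0.4, 0.1, -3.1]
gripper_width: 0.126
grasp_force: 58.5
```

```bash
python3 -c "
from m import *
look('3')
ims=[]
for n in('scene','side'):
    p=np.load(f'pics/{n}3.npz')['p'];u,v=proj(n,np.array([.58,.2,.1])).astype(int)
    ims.append(cv2.resize(p[v-50:v+50,u-50:u+50],(400,400),interpolation=cv2.INTER_CUBIC))
cv2.imwrite('pics/low.png',np.hstack(ims)[:,:,::-1])"
```

```text
t 11.35 pos [0.5316 0.2148 0.1917] yaw -2.42 w [ 0.04 -0.03 -0.02] d [-0.0021 -0.0009 -0.0083] q [-0.9   0.42  0.52  1.89 -0.26  0.9  -0.29]
scene blue ext [[-0.0605, -0.0594, 0.1122], [0.0297, -0.0535, 0.1317], [0.0964, 0.0577, 0.149]]
 handle 109 [-0.0025 -0.0261  0.1886] [0.039 0.106 0.016] [-0.0595  0.0164]
side blue ext [[-0.0556, -0.0619, 0.1139], [0.0475, -0.055, 0.1331], [0.0952, 0.0583, 0.1473]]
 handle 77 [-0.0018 -0.0122  0.1891] [0.03  0.11  0.016] [-0.0608  0.0459]
```

View pics/low.png

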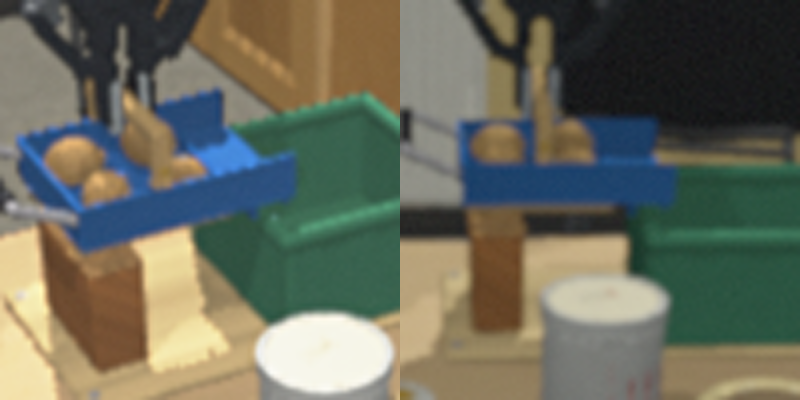

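The crop shows the tray level with its lip over the near rim (about (225,150) in the left crop) and its tail over the block. Lowering now.

drive_tool:
  increments:
    - {"claw": 0,"dx": 0,"dy": -0.0005,"dz": 0.004,"wx": 0,"wy": 0,"wz": 0}
    - {"claw": 0,"dx": 0,"dy": 0,"dz": 0.004,"wx": 0,"wy": 0,"wz": 0}
    - {"claw": 0,"dx": 0,"dy": 0,"dz": 0.003,"wx": 0,"wy": 0,"wz": 0}
    - {"claw": 0,"dx": 0,"dy": 0,"dz": 0.002,"wx": 0,"wy": 0,"wz": 0}
    - {"claw": 0,"dx": 0,"dy": 0,"dz": 0.002,"wx": 0,"wy": 0,"wz": 0}
    - {"claw": 0,"dx": 0,"dy": 0,"dz": 0,"wx": 0,"wy": 0,"wz": 0}

```text
t: 12.2
eef_pos: [0.531, 0.2147, 0.1763]
tool_rot: [0.0, 0.722, 0.692, 0.0]
contact_force: [-0.0, 0.3, -4.0]
gripper_width: 0.125
grasp_force: 58.5
```

drive_tool:
  increments:
    - {"claw": 0,"dx": 0,"dy": 0,"dz": 0.0015,"wx": 0,"wy": 0,"wz": 0}
    - {"claw": 0,"dx": 0,"dy": 0,"dz": 0,"wx": 0,"wy": 0,"wz": 0}

```text
t: 12.45
eef_pos: [0.5316, 0.2149, 0.1755]
tool_rot: [0.0, 0.722, 0.692, 0.001]
contact_force: [0.9, -0.1, 1.8]
gripper_width: 0.123
grasp_force: 59.2
```

drive_tool:
  increments:
    - {"claw": 0.02,"dx": 0,"dy": 0,"dz": 0,"wx": 0,"wy": 0,"wz": 0}
    - {"claw": 0.03,"dx": 0,"dy": 0,"dz": 0,"wx": 0,"wy": 0,"wz": 0}
    - {"claw": 0.04,"dx": 0,"dy": 0,"dz": 0,"wx": 0,"wy": 0,"wz": 0}
    - {"claw": 0.04,"dx": 0,"dy": 0,"dz": 0,"wx": 0,"wy": 0,"wz": 0}
    - {"claw": 0.04,"dx": 0,"dy": 0,"dz": 0,"wx": 0,"wy": 0,"wz": 0}
    - {"claw": 0.04,"dx": 0,"dy": 0,"dz": 0,"wx": 0,"wy": 0,"wz": 0}
    - {"claw": 0.04,"dx": 0,"dy": 0,"dz": -0.015,"wx": 0,"wy": 0,"wz": 0}
    - {"claw": 0.04,"dx": 0,"dy": 0,"dz": -0.03,"wx": 0,"wy": 0,"wz": 0}
    - {"claw": 0.04,"dx": 0,"dy": 0,"dz": -0.03,"wx": 0,"wy": 0,"wz": 0}
    - {"claw": 0.04,"dx": 0,"dy": 0,"dz": 0,"wx": 0,"wy": 0,"wz": 0}

```text
t: 13.7
eef_pos: [0.5325, 0.2151, 0.2531]
tool_rot: [0.001, 0.722, 0.692, 0.003]
contact_force: [-0.9, 0.9, -0.8]
gripper_width: 0.468
grasp_force: 0.0
```

```bash
python3 -c "
from m import *
look('4')
o=get_obs();p,d=read_camera('wrist');W=cloud('wrist',d,o);X=W[d>0]
th=np.radians(-2.4);R=np.array([[np.cos(th),np.sin(th)],[-np.sin(th),np.cos(th)]]);L=np.c_[(X[:,:2]-[.5306,.2127])@R.T,X[:,2]]
c=p[d>0]
k=(c.max(1)<70)&(L[:,2]>.12)&(L[:,2]<.16)&(L[:,0]<-.08)&(abs(L[:,1])<.06)
b=L[k];print('wrist bar',len(b),np.median(b,axis=0),np.percentile(b,[2,98],axis=0))
ims=[]
for n in('scene','side'):
    p=np.load(f'pics/{n}4.npz')['p'];u,v=proj(n,np.array([.55,.2,.1])).astype(int)
    ims.append(cv2.resize(p[v-50:v+50,u-50:u+50],(400,400),interpolation=cv2.INTER_CUBIC))
cv2.imwrite('pics/parked.png',np.hstack(ims)[:,:,::-1])"
```

```text
t 13.7 pos [0.5325 0.2151 0.2531] yaw -2.44 w [ 0.27 -0.19 -0.04] d [-0.0025 -0.0018  0.0531] q [-0.93  0.34  0.55  1.84 -0.21  1.01 -0.33]
scene blue ext [[-0.0605, -0.0598, 0.1008], [0.0281, -0.0532, 0.1158], [0.0954, 0.0578, 0.1328]]
 bar 27 [-0.1029 -0.0051  0.1444] y [-0.0367  0.0356] yaw err 0.79
side blue ext [[-0.0562, -0.0621, 0.0968], [0.0454, -0.0553, 0.1164], [0.0956, 0.0601, 0.1322]]
wrist bar 560 [-0.09509943  0.01673747  0.14600456] [[-0.10349743 -0.03935749  0.14259204]
 [-0.09292588  0.04535897  0.14831159]]
```

View pics/parked.png

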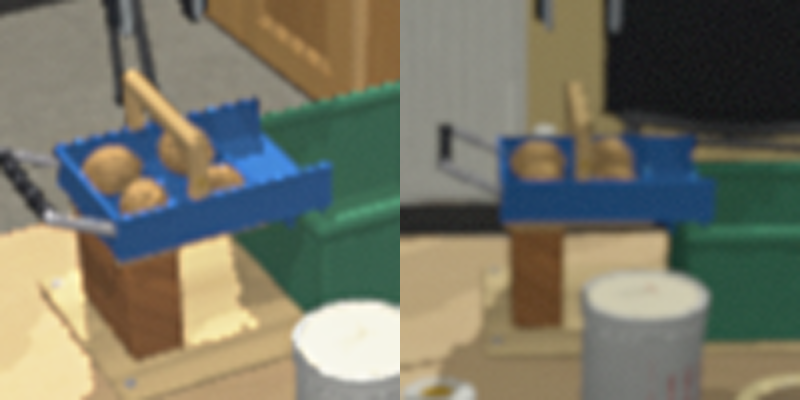

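The tray is parked level, with walls topping out at z≈0.132 and the bar at x≈-0.100 in the crate frame. Moving behind to the bar.

drive_tool:
  increments:
    - {"claw": 0.028,"dx": -0.002,"dy": -0.02,"dz": 0,"wx": 0,"wy": 0,"wz": 0}
    - {"claw": 0.028,"dx": 0,"dy": -0.04,"dz": 0,"wx": 0,"wy": 0,"wz": 0}
    - {"claw": 0.028,"dx": 0,"dy": -0.03,"dz": 0,"wx": 0,"wy": 0,"wz": 0}
    - {"claw": 0.028,"dx": 0,"dy": -0.011,"dz": 0.02,"wx": 0,"wy": 0,"wz": 0}
    - {"claw": 0.028,"dx": 0,"dy": 0,"dz": 0.03,"wx": 0,"wy": 0,"wz": 0}
    - {"claw": 0.028,"dx": 0,"dy": 0,"dz": 0,"wx": 0,"wy": 0,"wz": 0}
    - {"claw": 0.028,"dx": 0,"dy": 0,"dz": 0,"wx": 0,"wy": 0,"wz": 0}

```text
t: 14.72
eef_pos: [0.4302, 0.2168, 0.2002]
tool_rot: [0.0, 0.722, 0.692, -0.0]
contact_force: [0.1, -0.7, -0.4]
gripper_width: 0.329
grasp_force: 0.0
```

```bash
python3 -c "
from h import *
delta([.4302,.2174,.146],-2.4)
o=get_obs();p,d=read_camera('wrist');W=cloud('wrist',d,o);X=W[d>0]
th=np.radians(-2.4);R=np.array([[np.cos(th),np.sin(th)],[-np.sin(th),np.cos(th)]]);L=np.c_[(X[:,:2]-[.5306,.2127])@R.T,X[:,2]]
c=p[d>0];k=(c.max(1)<80)&(L[:,2]>.125)&(L[:,2]<.155)&(L[:,0]<-.08)&(abs(L[:,1])<.06)
b=L[k];print('bar',len(b),np.percentile(b,[2,50,98],axis=0).round(4));t=b[b[:,2]>np.percentile(b[:,2],70)];print(np.median(t,axis=0))
cv2.imwrite('pics/wb.png',p[:,:,::-1])"
```

```text
t 14.72 pos [0.4302 0.2168 0.2002] yaw -2.45 w [ 0.01  0.02 -0.05] d [ 0.0005 -0.0001  0.0542] q [-1.05  0.25  0.53  2.09 -0.17  0.84 -0.46]
bar 1850 [[-0.1053 -0.0397  0.1429]
 [-0.0998  0.007   0.147 ]
 [-0.0937  0.0451  0.1487]]
[-0.09914059  0.0066134   0.14799348]
```

View pics/wb.png

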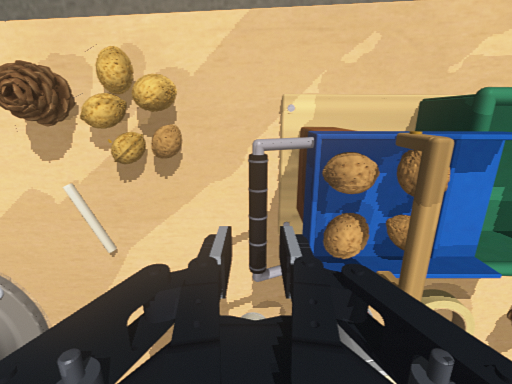

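The wrist view has the bar (column 258) centred between the fingers (225–292), clear of the tail wall at 310. Descend and close.

drive_tool:
  increments:
    - {"claw": 0.028,"dx": 0.001,"dy": 0.001,"dz": 0.018,"wx": 0,"wy": 0,"wz": 0}
    - {"claw": 0.028,"dx": 0,"dy": 0,"dz": 0.018,"wx": 0,"wy": 0,"wz": 0}
    - {"claw": 0.028,"dx": 0,"dy": 0,"dz": 0.012,"wx": 0,"wy": 0,"wz": 0}
    - {"claw": 0.028,"dx": 0,"dy": 0,"dz": 0.006,"wx": 0,"wy": 0,"wz": 0}
    - {"claw": 0.028,"dx": 0,"dy": 0,"dz": 0,"wx": 0,"wy": 0,"wz": 0}
    - {"claw": 0.02,"dx": 0,"dy": 0,"dz": 0,"wx": 0,"wy": 0,"wz": 0}
    - {"claw": 0.012,"dx": 0,"dy": 0,"dz": 0,"wx": 0,"wy": 0,"wz": 0}
    - {"claw": 0.004,"dx": 0,"dy": 0,"dz": 0,"wx": 0,"wy": 0,"wz": 0}
    - {"claw": 0.004,"dx": 0,"dy": 0,"dz": 0,"wx": 0,"wy": 0,"wz": 0}
    - {"claw": 0.004,"dx": 0,"dy": 0,"dz": 0,"wx": 0,"wy": 0,"wz": 0}
  newtons: 40

```text
t: 16.02
eef_pos: [0.4312, 0.2182, 0.146]
tool_rot: [0.0, 0.722, 0.692, 0.0]
contact_force: [1.6, -0.2, 1.9]
gripper_width: 0.139
grasp_force: 38.9
```

```bash
python3 -c "
from h import *
delta([.4302,.2174,.146],-2.4)
r=np.hypot(.178,.047);a0=np.arctan2(.047,.178)
P=lambda t:np.array([-r*np.cos(a0+np.radians(t)),r*np.sin(a0+np.radians(t))])
ts=[0,2,5]+list(range(9,66,4))+[67,68]
for a,b in zip(ts,ts[1:]): print(b,(P(b)-P(a)).round(4),(P(b)-P(0)).round(4))
print(get_obs()['contact_force'],get_obs()['gripper_width'])"
```

```text
t 16.02 pos [0.4312 0.2182 0.146 ] yaw -2.42 w [ 0.04 -0.03 -0.02] d [-0.0008 -0.001   0.    ] q [-1.01  0.34  0.5   2.13 -0.24  0.72 -0.4 ]
2 [0.0017 0.0062] [0.0017 0.0062]
5 [0.003  0.0092] [0.0048 0.0153]
9 [0.0048 0.0119] [0.0095 0.0273]
13 [0.0056 0.0116] [0.0151 0.0388]
17 [0.0064 0.0112] [0.0215 0.05  ]
21 [0.0071 0.0107] [0.0287 0.0607]
25 [0.0079 0.0102] [0.0365 0.0708]
29 [0.0086 0.0096] [0.0451 0.0804]
33 [0.0092 0.009 ] [0.0543 0.0894]
37 [0.0098 0.0083] [0.0641 0.0977]
41 [0.0104 0.0076] [0.0745 0.1052]
45 [0.0109 0.0068] [0.0854 0.1121]
49 [0.0113 0.0061] [0.0967 0.1182]
53 [0.0117 0.0053] [0.1084 0.1234]
57 [0.0121 0.0044] [0.1205 0.1279]
61 [0.0123 0.0036] [0.1328 0.1315]
65 [0.0126 0.0027] [0.1454 0.1342]
67 [0.0063 0.001 ] [0.1517 0.1352]
68 [0.0032 0.0004] [0.1549 0.1356]
[ 1.61028823 -0.17288924  1.93815467] 0.13938687160280594
```

drive_tool:
  increments:
    - {"claw": 0.004,"dx": 0,"dy": 0.0017,"dz": -0.0062,"wx": 0,"wy": 0,"wz": 0}
    - {"claw": 0.004,"dx": 0,"dy": 0.003,"dz": -0.0092,"wx": 0,"wy": 0,"wz": 0}
    - {"claw": 0.004,"dx": 0,"dy": 0.0048,"dz": -0.0119,"wx": 0,"wy": 0,"wz": 0}
    - {"claw": 0.004,"dx": 0,"dy": 0.0056,"dz": -0.0116,"wx": 0,"wy": 0,"wz": 0}
    - {"claw": 0.004,"dx": 0,"dy": 0.0064,"dz": -0.0112,"wx": 0,"wy": 0,"wz": 0}
    - {"claw": 0.004,"dx": 0,"dy": 0,"dz": 0,"wx": 0,"wy": 0,"wz": 0}

```text
t: 16.77
eef_pos: [0.4534, 0.2171, 0.1969]
tool_rot: [0.0, 0.722, 0.692, 0.001]
contact_force: [1.1, -0.4, -1.3]
gripper_width: 0.135
grasp_force: 39.0
```

drive_tool:
  increments:
    - {"claw": 0.004,"dx": 0,"dy": 0.0071,"dz": -0.0107,"wx": 0,"wy": 0,"wz": 0}
    - {"claw": 0.004,"dx": 0,"dy": 0.0079,"dz": -0.0102,"wx": 0,"wy": 0,"wz": 0}
    - {"claw": 0.004,"dx": 0,"dy": 0.0086,"dz": -0.0096,"wx": 0,"wy": 0,"wz": 0}
    - {"claw": 0.004,"dx": 0,"dy": 0.0092,"dz": -0.009,"wx": 0,"wy": 0,"wz": 0}
    - {"claw": 0.004,"dx": 0,"dy": 0,"dz": 0,"wx": 0,"wy": 0,"wz": 0}

```text
t: 17.4
eef_pos: [0.4864, 0.2156, 0.2362]
tool_rot: [0.0, 0.722, 0.692, 0.001]
contact_force: [2.0, 0.3, -2.7]
gripper_width: 0.133
grasp_force: 39.1
```

```bash
python3 -c "
from h import *
delta([.4312,.2182,.146],-2.4)
ims=[]
for n in('scene','side'):
    p=read_camera(n)[0];u,v=proj(n,np.array([.59,.2,.12])).astype(int)
    ims.append(cv2.resize(p[v-55:v+55,u-55:u+55],(400,400),interpolation=cv2.INTER_CUBIC))
cv2.imwrite('pics/tip1.png',np.hstack(ims)[:,:,::-1])"
```

```text
t 17.4 pos [0.4864 0.2156 0.2362] yaw -2.46 w [ 0.1  -0.04 -0.06] d [ 0.0003 -0.0553  0.0902] q [-0.99  0.29  0.55  1.95 -0.18  0.95 -0.39]
```

View pics/tip1.png

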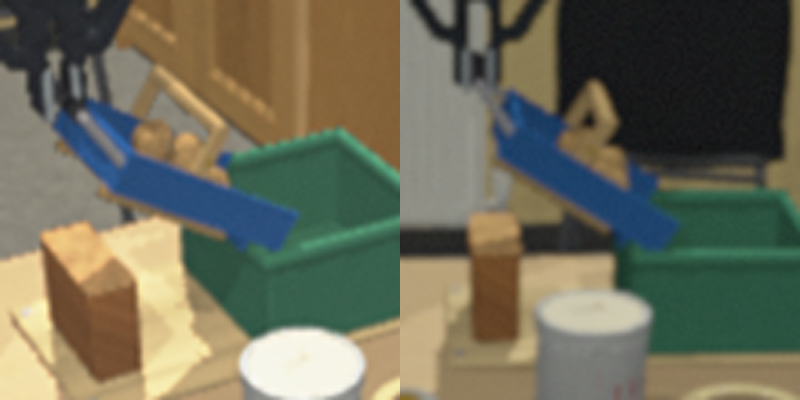

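The tray is tipped about 33° with its lip hooked and the walnuts still aboard. Continuing more slowly.

drive_tool:
  increments:
    - {"claw": 0.004,"dx": 0,"dy": 0.0048,"dz": -0.0042,"wx": 0,"wy": 0,"wz": 0}
    - {"claw": 0.004,"dx": 0,"dy": 0.005,"dz": -0.0041,"wx": 0,"wy": 0,"wz": 0}
    - {"claw": 0.004,"dx": 0,"dy": 0.0051,"dz": -0.0039,"wx": 0,"wy": 0,"wz": 0}
    - {"claw": 0.004,"dx": 0,"dy": 0.0053,"dz": -0.0037,"wx": 0,"wy": 0,"wz": 0}
    - {"claw": 0.004,"dx": 0,"dy": 0.0054,"dz": -0.0035,"wx": 0,"wy": 0,"wz": 0}
    - {"claw": 0.004,"dx": 0,"dy": 0.0055,"dz": -0.0033,"wx": 0,"wy": 0,"wz": 0}
    - {"claw": 0.004,"dx": 0,"dy": 0.0056,"dz": -0.0031,"wx": 0,"wy": 0,"wz": 0}
    - {"claw": 0.004,"dx": 0,"dy": 0.0057,"dz": -0.003,"wx": 0,"wy": 0,"wz": 0}
    - {"claw": 0.004,"dx": 0,"dy": 0,"dz": 0,"wx": 0,"wy": 0,"wz": 0}
    - {"claw": 0.004,"dx": 0,"dy": 0,"dz": 0,"wx": 0,"wy": 0,"wz": 0}

```text
t: 18.75
eef_pos: [0.5273, 0.2138, 0.264]
tool_rot: [-0.0, 0.722, 0.692, -0.0]
contact_force: [1.5, 0.2, -3.0]
gripper_width: 0.135
grasp_force: 39.2
```

drive_tool:
  increments:
    - {"claw": 0.004,"dx": 0,"dy": 0.0058,"dz": -0.0027,"wx": 0,"wy": 0,"wz": 0}
    - {"claw": 0.004,"dx": 0,"dy": 0.0059,"dz": -0.0026,"wx": 0,"wy": 0,"wz": 0}
    - {"claw": 0.004,"dx": 0,"dy": 0.006,"dz": -0.0023,"wx": 0,"wy": 0,"wz": 0}
    - {"claw": 0.004,"dx": 0,"dy": 0.0061,"dz": -0.0021,"wx": 0,"wy": 0,"wz": 0}
    - {"claw": 0.004,"dx": 0,"dy": 0.0061,"dz": -0.0019,"wx": 0,"wy": 0,"wz": 0}
    - {"claw": 0.004,"dx": 0,"dy": 0.0062,"dz": -0.0017,"wx": 0,"wy": 0,"wz": 0}
    - {"claw": 0.004,"dx": 0,"dy": 0.0063,"dz": -0.0014,"wx": 0,"wy": 0,"wz": 0}
    - {"claw": 0.004,"dx": 0,"dy": 0.0063,"dz": -0.0013,"wx": 0,"wy": 0,"wz": 0}
    - {"claw": 0.004,"dx": 0,"dy": 0.0063,"dz": -0.001,"wx": 0,"wy": 0,"wz": 0}
    - {"claw": 0.004,"dx": 0,"dy": 0,"dz": 0,"wx": 0,"wy": 0,"wz": 0}
    - {"claw": 0.004,"dx": 0,"dy": 0,"dz": 0,"wx": 0,"wy": 0,"wz": 0}
    - {"claw": 0.004,"dx": 0,"dy": 0,"dz": 0,"wx": 0,"wy": 0,"wz": 0}
    - {"claw": 0.004,"dx": 0,"dy": 0,"dz": 0,"wx": 0,"wy": 0,"wz": 0}
    - {"claw": 0.004,"dx": 0,"dy": 0,"dz": 0,"wx": 0,"wy": 0,"wz": 0}

```text
t: 20.5
eef_pos: [0.5823, 0.2115, 0.2812]
tool_rot: [-0.0, 0.722, 0.692, -0.0]
contact_force: [0.4, 0.3, -3.4]
gripper_width: 0.138
grasp_force: 39.2
```

```bash
python3 -c "
from h import *
delta([.4312,.2182,.146],-2.4)
ims=[]
for n in('scene','side'):
    p,d=read_camera(n);u,v=proj(n,np.array([.62,.2,.12])).astype(int)
    ims.append(cv2.resize(p[v-55:v+55,u-55:u+55],(400,400),interpolation=cv2.INTER_CUBIC))
cv2.imwrite('pics/tip2.png',np.hstack(ims)[:,:,::-1])"
```

```text
t 20.5 pos [0.5823 0.2115 0.2812] yaw -2.42 w [-0.01 -0.   -0.02] d [ 0.0003 -0.1513  0.1352] q [-0.87  0.4   0.56  1.7  -0.23  1.11 -0.28]
```

View pics/tip2.png

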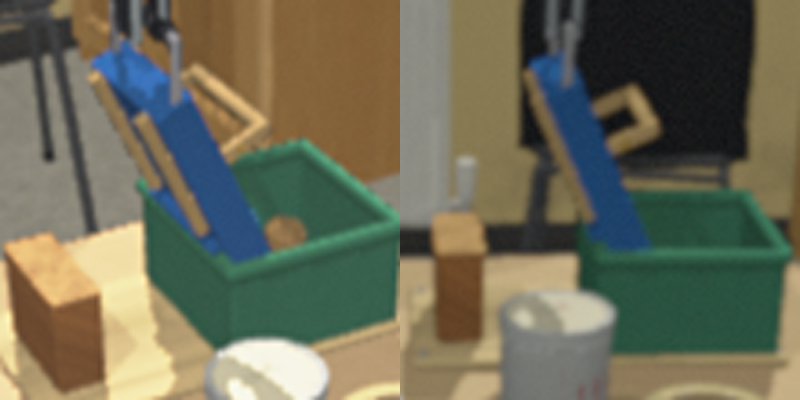

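The tray is at about 67°, still hooked, and a walnut shows in the crate at (285,232) in the left crop. Counting the walnuts numerically from here on.

```bash
cat > nuts.py <<'E'
from h import *
th=np.radians(-2.4);R=np.array([[np.cos(th),np.sin(th)],[-np.sin(th),np.cos(th)]]);O=np.array([.5306,.2127])
for n in("scene","side","wrist"):
    o=get_obs();p,d=read_camera(n);W=cloud(n,d,o);L=np.dstack([(W[...,:2]-O)@R.T,W[...,2]])
    hsv=cv2.cvtColor(p,cv2.COLOR_RGB2HSV)
    m=(d>0)&(hsv[...,0]>6)&(hsv[...,0]<26)&(hsv[...,1]>60)&(hsv[...,2]>50)
    I=m&(L[...,0]>-.13)&(L[...,0]<.25)&(abs(L[...,1])<.085)&(L[...,2]>.016)&(L[...,2]<.3)&~((L[...,0]<.0)&(L[...,2]<.095))
    k,lab,st,_=cv2.connectedComponentsWithStats(cv2.erode(I.astype(np.uint8),np.ones((2,2))))
    print(n,[(int(st[i,4]),np.median(L[lab==i],axis=0).round(3).tolist(),np.percentile(L[lab==i][:,2],[2,98]).round(3).tolist()) for i in range(1,k) if st[i,4]>12])
E
python3 nuts.py
```

```text
scene [(140, [0.112, -0.031, 0.197], [0.183, 0.201]), (77, [0.047, 0.036, 0.175], [0.125, 0.217]), (84, [0.049, -0.044, 0.172], [0.121, 0.216]), (47, [0.196, 0.045, 0.038], [0.028, 0.044])]
side [(75, [0.045, -0.043, 0.178], [0.123, 0.218]), (92, [0.11, -0.036, 0.191], [0.18, 0.202])]
wrist [(3572, [0.117, 0.022, 0.2], [0.035, 0.204]), (137, [0.028, 0.043, 0.219], [0.217, 0.222]), (339, [0.21, -0.008, 0.037], [0.03, 0.041])]
```

```bash
sed -i 's/\[k,lab\]//' nuts.py; sed 's/(L\[...,2\]<.3)/(L[...,2]<.15)/;s/("scene","side","wrist")/("scene","wrist")/;s/(2,2)/(3,3)/' nuts.py > nuts2.py; python3 nuts2.py
```

```text
scene [(39, [0.194, 0.044, 0.039], [0.032, 0.045])]
wrist [(492, [0.196, 0.059, 0.043], [0.035, 0.047]), (303, [0.209, -0.007, 0.038], [0.031, 0.041]), (68, [0.155, -0.009, 0.036], [0.03, 0.04]), (139, [0.188, -0.048, 0.043], [0.036, 0.046])]
```

All four walnuts lie in the crate at crate-frame (x, y) of about (.196,.059), (.209,-.007), (.155,-.009) and (.188,-.048), with tops at or below 0.047. Swinging back down.

drive_tool:
  increments:
    - {"claw": 0.004,"dx": 0,"dy": -0.0063,"dz": 0.001,"wx": 0,"wy": 0,"wz": 0}
    - {"claw": 0.004,"dx": 0,"dy": -0.0126,"dz": 0.0027,"wx": 0,"wy": 0,"wz": 0}
    - {"claw": 0.004,"dx": 0,"dy": -0.0123,"dz": 0.0036,"wx": 0,"wy": 0,"wz": 0}
    - {"claw": 0.004,"dx": 0,"dy": -0.0121,"dz": 0.0044,"wx": 0,"wy": 0,"wz": 0}
    - {"claw": 0.004,"dx": 0,"dy": -0.0117,"dz": 0.0053,"wx": 0,"wy": 0,"wz": 0}
    - {"claw": 0.004,"dx": 0,"dy": -0.0113,"dz": 0.0061,"wx": 0,"wy": 0,"wz": 0}
    - {"claw": 0.004,"dx": 0,"dy": -0.0109,"dz": 0.0068,"wx": 0,"wy": 0,"wz": 0}
    - {"claw": 0.004,"dx": 0,"dy": -0.0104,"dz": 0.0076,"wx": 0,"wy": 0,"wz": 0}
    - {"claw": 0.004,"dx": 0,"dy": -0.0098,"dz": 0.0083,"wx": 0,"wy": 0,"wz": 0}
    - {"claw": 0.004,"dx": 0,"dy": -0.0092,"dz": 0.009,"wx": 0,"wy": 0,"wz": 0}
    - {"claw": 0.004,"dx": 0,"dy": -0.0086,"dz": 0.0096,"wx": 0,"wy": 0,"wz": 0}
    - {"claw": 0.004,"dx": 0,"dy": -0.0079,"dz": 0.0102,"wx": 0,"wy": 0,"wz": 0}
    - {"claw": 0.004,"dx": 0,"dy": -0.0071,"dz": 0.0107,"wx": 0,"wy": 0,"wz": 0}
    - {"claw": 0.004,"dx": 0,"dy": -0.0064,"dz": 0.0112,"wx": 0,"wy": 0,"wz": 0}
    - {"claw": 0.004,"dx": 0,"dy": -0.0056,"dz": 0.0116,"wx": 0,"wy": 0,"wz": 0}
    - {"claw": 0.004,"dx": 0,"dy": -0.0048,"dz": 0.0119,"wx": 0,"wy": 0,"wz": 0}
    - {"claw": 0.004,"dx": 0,"dy": -0.003,"dz": 0.0092,"wx": 0,"wy": 0,"wz": 0}
    - {"claw": 0.004,"dx": 0,"dy": 0,"dz": 0,"wx": 0,"wy": 0,"wz": 0}
    - {"claw": 0.004,"dx": 0,"dy": 0,"dz": 0,"wx": 0,"wy": 0,"wz": 0}

```text
t: 23.22
eef_pos: [0.4331, 0.2179, 0.1519]
tool_rot: [0.0, 0.722, 0.692, 0.0]
contact_force: [4.8, 0.2, -1.9]
gripper_width: 0.135
grasp_force: 39.3
```

```bash
python3 -c "
from h import *
delta([.4312,.2182,.146],-2.4)"
```

```text
t 23.23 pos [0.4331 0.2179 0.1519] yaw -2.44 w [ 0.05 -0.01 -0.04] d [ 0.0002 -0.0019  0.0059] q [-1.01  0.33  0.5   2.13 -0.24  0.74 -0.4 ]
```

drive_tool:
  increments:
    - {"claw": 0.004,"dx": 0,"dy": -0.0005,"dz": 0.003,"wx": 0,"wy": 0,"wz": 0}
    - {"claw": 0.004,"dx": 0,"dy": 0,"dz": 0.0025,"wx": 0,"wy": 0,"wz": 0}
    - {"claw": 0.004,"dx": 0,"dy": 0,"dz": 0,"wx": 0,"wy": 0,"wz": 0}
    - {"claw": 0.004,"dx": 0,"dy": 0,"dz": 0,"wx": 0,"wy": 0,"wz": 0}

```text
t: 23.72
eef_pos: [0.4316, 0.2178, 0.1464]
tool_rot: [-0.0, 0.722, 0.692, -0.0]
contact_force: [0.2, 0.3, -1.2]
gripper_width: 0.138
grasp_force: 39.6
```

Nearly no load is left. Lower a touch more, then release and retreat.

drive_tool:
  increments:
    - {"claw": 0.004,"dx": 0,"dy": 0,"dz": 0.0008,"wx": 0,"wy": 0,"wz": 0}
    - {"claw": 0.012,"dx": 0,"dy": 0,"dz": 0,"wx": 0,"wy": 0,"wz": 0}
    - {"claw": 0.02,"dx": 0,"dy": 0,"dz": 0,"wx": 0,"wy": 0,"wz": 0}
    - {"claw": 0.028,"dx": 0,"dy": 0,"dz": 0,"wx": 0,"wy": 0,"wz": 0}
    - {"claw": 0.028,"dx": 0,"dy": 0,"dz": 0,"wx": 0,"wy": 0,"wz": 0}
    - {"claw": 0.028,"dx": 0,"dy": 0,"dz": 0,"wx": 0,"wy": 0,"wz": 0}
    - {"claw": 0.028,"dx": 0,"dy": 0,"dz": -0.01,"wx": 0,"wy": 0,"wz": 0}
    - {"claw": 0.028,"dx": 0,"dy": 0,"dz": -0.025,"wx": 0,"wy": 0,"wz": 0}
    - {"claw": 0.028,"dx": 0,"dy": 0,"dz": -0.04,"wx": 0,"wy": 0,"wz": 0}
    - {"claw": 0.028,"dx": 0,"dy": 0,"dz": -0.04,"wx": 0,"wy": 0,"wz": 0}
    - {"claw": 0.028,"dx": 0,"dy": 0,"dz": 0,"wx": 0,"wy": 0,"wz": 0}
    - {"claw": 0.028,"dx": 0,"dy": 0,"dz": 0,"wx": 0,"wy": 0,"wz": 0}

```text
t: 25.22
eef_pos: [0.4318, 0.2178, 0.2607]
tool_rot: [-0.0, 0.722, 0.692, 0.0]
contact_force: [-0.1, 0.8, 0.3]
gripper_width: 0.325
grasp_force: 0.0
```

```bash
python3 -c "
from m import *
look('9')"; python3 nuts2.py
```

```text
t 25.23 pos [0.4318 0.2178 0.2607] yaw -2.41 w [-0.01 -0.02 -0.01] d [-0.0009  0.0989  0.0607] q [-1.1   0.16  0.56  2.02 -0.1   0.98 -0.52]
scene blue ext [[-0.0603, -0.0602, 0.1007], [0.0115, 0.0064, 0.111], [0.0951, 0.0576, 0.1329]]
 bar 26 [-0.103  -0.005   0.1453] y [-0.0369  0.0364] yaw err 1.07
side blue ext [[-0.0562, -0.0621, 0.0998], [0.026, -0.0532, 0.1159], [0.0945, 0.0593, 0.1321]]
 bar 8 [-0.0991 -0.0091  0.1458] y [-0.031   0.0238] yaw err 0.42
scene [(45, [0.193, 0.047, 0.039], [0.03, 0.044])]
wrist [(651, [0.191, 0.058, 0.042], [0.03, 0.048]), (18, [-0.005, 0.057, 0.144], [0.14, 0.147]), (20, [-0.1, 0.044, 0.147], [0.145, 0.149]), (228, [-0.099, 0.032, 0.147], [0.144, 0.149]), (538, [0.162, -0.005, 0.04], [0.029, 0.045]), (398, [0.206, -0.008, 0.037], [0.027, 0.041]), (202, [-0.099, 0.013, 0.147], [0.145, 0.149]), (150, [-0.1, -0.008, 0.147], [0.145, 0.149]), (435, [0.176, -0.049, 0.041], [0.029, 0.046]), (94, [-0.1, -0.027, 0.148], [0.146, 0.149]), (55, [-0.002, -0.048, 0.143], [0.137, 0.147])]
```

The tray is parked exactly as before, level, empty and free of the fingers, and all four walnuts are in the crate.

```bash
python3 -c "
from station import *
print(hand_in())"
```

```text
the job is handed in; nothing more can be done
None
```

The job is handed in after about 25 s of the 69 s allowed: the last camera measurements showed all four walnuts in the crate and the empty tray parked level on rim and block with the fingers clear, but hand-in returned no verdict.

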